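# Load the bench shaker and engage its guard interlock

## Robot

A 7-joint arm with a two-finger parallel gripper is mounted at the origin on the work surface. World frame = base frame: x ahead of the robot, y to its left, z up, the work surface at z = 0. Lengths are in m, angles in rad, forces in N, time in s.
With the tool pointing down it reaches from about 0.425 to 0.875 m from the base axis. Payload 4.7 kg.
Tool frame: the origin (TCP) lies at the very end of the fingers, on their centre line; the grasp point (between the pads) lies 19 mm behind it; z points along the fingers, y is the line along which they close (so a half turn about z gives the same grasp; the last joint's range is limited). The gripper opens to 87 mm and grips with 3 to 60 N. Pads are 19 mm wide; open, the fingers measure 117 mm over their backs; the gripper's body (75 mm by 190 mm) begins 51 mm behind the grasp point.
Start: joints at [1.253, 0.321, -0.07, 1.45, 0.023, 1.371, -0.057], TCP at [0.212, -0.615, 0.223] pointing down, gripper open.
Joint ranges: [-2.86, 2.86], [-0.3, 2.09], [-1.38, 1.24], [0.06, 2.45], [-1.56, 4.7], [0.09, 2.05], [-2.69, 2.69]. Speed limits (rad/s): [2.57, 2.57, 3.14, 3.14, 3.14, 3.14, 3.14].

## Interface

Orientations are given as a rotation vector (axis times angle).
In Python, from bench import ctrl, imaging, ticket gives the robot as it stands.
- The arm moves only by the tool jog_arm, never from a script. Its argument "rows" is text: rows parted by semicolons, each of 7 numbers parted by spaces: the shift along the tool's x, y, z in cm, then the turn, a rotation vector about the tool's x, y, z in rad, then the closure, from -1 (fully open) to 1 (shut), so that 0 is half open. A call has 1 to 5 rows; each row shifts and turns the commanded pose from where the row before left it, along the tool's axes as they then stand; what a row does not reach is not made up. A row lasts 1/8 s, in which the tool goes at most 62.5 mm and 10.7 degrees, less where a joint would pass 70% of its speed; a pose out of reach is approached as far as the arm can. A call with a gripper value outside its range is refused whole. The fingers move at their own pace and stop on an object; "force" is the grip in N (left out, the last holds). Time passes only in rows, so rows that do not move let the fingers close. It gives the time, the measured TCP pose, the force, the opening and the grip force at its end, in the units of the state.
- ctrl.get_state(): the state, without advancing time (a new reading comes with each control period).
- imaging.get_image(name): name is "scene" or "side" or "wrist"; returns a dict with "img" (420x560x3 uint8, blue, green, red), "vertical_fov" (degrees; the focal length in pixels is half the picture's height over the tangent of half this angle, whatever the lens; pixels are square), "cx", "cy" (the principal point, pixels), "k1" (the pictures are not rectified: a ray, as slopes to the right and down, at radius r is drawn at 1 + k1 r^2 times it, then the intrinsics apply), "origin" and "orientation" of the camera in the world. Camera axes: x right, y down, z forward; pixel columns grow to the right and rows downward; lengths in m; the calibration is good to about 2 mm. A picture is of the moment at which its call begins. There is no depth.
- ticket.close_job(): hands the job in; it is judged then, once.
The state is a dict: "time": time; "joint_positions": joint angles; "qd": joint speeds; "joint_torque": joint torques, N m; "position": TCP position; "tool_rot": TCP orientation; "ft_force": force on the tool from outside, world axes, zero at the start; "torque": the same for the moment, N m; "grip_width": opening from 0.0 (shut) to 1.0 (fully open); "grip_force": force on a finger pad.
Only numpy, scipy, OpenCV 4.12 (cv2) and the standard library are available. Lean on these libraries where they do the work, as an engineer would, in place of code of your own. Each camera call takes 0.05 s, during which the arm holds its last target. There are 200 camera calls.

## Task

Load every sample vial (orange cap) standing loose on the black mat into the shaker's rack, one to a cell, upright and right down on the cell floor; two cells are blocked by black pucks sunk below the rim, so feel for free ones. When all vials are in, slide the clear guard fully shut, take the red tongue key from its stand and push its tongue straight down fully home in the yellow interlock switch, and only then press the green start button. Leave the key in the switch and do not disturb the beaker, amber jar and tweezers.

Things in the scene. Friction and masses are not known exactly. Their poses are not given: they have to be found in the camera images.
- shaker: Fixed bench shaker, a white box 220 (its x) x 420 (its y) x 50 mm high with a blue six-cell rack on the -y half of its top and a yellow interlock switch on the +y half. Origin: centre of the underside, on the bench; z up.
- slot (a point): Centre of the mouth of the upward-facing slot in the yellow interlock switch (body 40 x 46 mm, top 105 mm above the bench). The slot is 7 mm along the shaker's x, 21 mm along its y, and deep enough for the whole tongue; axes as the shaker's. The open guard's roof covers it; with the guard shut it is free from above.
- interlock (a joint): Sprung plunger inside the switch slot, 16 mm below the mouth: 0 = out, 0.010 m = fully pressed by a tongue that is home. Its spring is weak (0.3 N); the key's own weight holds it down.
- guard (a joint): Clear sliding guard, a tunnel 168 (x) x 170 (y) mm open at both ends, roof top 132 mm above the bench and roof underside 128 mm; it slides along the shaker's -y. 0 = fully open (over the switch), 0.20 m = fully shut over the rack, against its stop. Starts open within 30 mm. It stays where it is left; sliding takes about 2 to 4 N. A vial that stands on a puck is too tall for it to pass.
- guard_fin (a point): Top centre of the black grip fin on the guard's roof: 50 mm along the shaker's x, 12 mm thick along its y, 35 mm tall, its top 167 mm above the bench. Moves with the guard.
- start (a joint): Green push button (24 mm across), 0 = up, 0.006 m = fully down, which takes 5 N; springs back.
- start_top (a point): Centre of the green button's top face, on the front strip of the shaker; pressed straight down.
- key: Tongue key, 120 g: red handle block 14 (x) x 36 (y) x 48 mm (z) with a flat steel tongue below it, 4 (x) x 18 (y) mm and 26 mm long, its last 4 mm narrowed to 2.5 x 14. Origin: the tongue's lower end; the handle spans 26 to 74 mm above it. When home in a slot the handle's underside rests on the mouth (origin 26 mm below the mouth). Starts upright in the stand's slot.
- stand: Fixed grey parking stand for the key, 50 x 70 x 36 mm high, with a slot 9 (x) x 23 (y) mm in its top, 30 mm deep. Origin: centre of the underside.
- beaker: Bystander: empty glass beaker, 60 mm across, 70 mm tall. Origin: centre of its underside.
- reagent: Bystander: amber jar with blue cap, 50 mm across, 85 mm tall. Origin: centre of its underside.
- tweezers: Bystander: steel tweezers lying on the bench, 130 x 10 x 8 mm. Origin: centre of the underside.
- cell0 (a point): Centre of the mouth of rack cell 0, 84 mm above the bench; axes as the shaker's. The six cells (two rows of three, 60 mm apart along x, 54 mm along y) are square, 32 mm wide and 28 mm deep. Two of the six are blocked by a loose black puck, 28 mm across and 14 mm tall, on the cell's floor; nothing reports which: feel for it (a vial let down stops 14 mm high) or look.
- cell1 (a point): Centre of the mouth of rack cell 1, 84 mm above the bench; axes as the shaker's. Size and blocking as cell0.
- cell2 (a point): Centre of the mouth of rack cell 2, 84 mm above the bench; axes as the shaker's. Size and blocking as cell0.
- cell3 (a point): Centre of the mouth of rack cell 3, 84 mm above the bench; axes as the shaker's. Size and blocking as cell0.
- cell4 (a point): Centre of the mouth of rack cell 4, 84 mm above the bench; axes as the shaker's. Size and blocking as cell0.
- cell5 (a point): Centre of the mouth of rack cell 5, 84 mm above the bench; axes as the shaker's. Size and blocking as cell0.
- vial0: White sample vial with orange cap, a plain cylinder 28 mm across and 65 mm tall (cap: top 19 mm), 55 to 90 g, with a heavy steel foot (lowest 14 mm; centre of mass about 11 mm up), standing on the black mat to the right of the shaker; may be absent. Origin: centre of its underside. Seated in a free cell, its underside lies 28 mm below the mouth and 37 mm stand out.
- vial1: Another vial like vial0; may be absent.
- vial2: Another vial like vial0; may be absent.
- vial3: Another vial like vial0; may be absent.
Mind the look-alikes: they are no part of the job. Leave any blue or turquoise look-alike of the vial3 alone. What is shaped like the vial2 but pink is not meant.

How it is judged:
By the outcome, as a careful person would: the job done as asked, in the order asked, and still so for the second after the job is handed in, with the robot touching nothing.
Of puck0, puck1, puck2, puck3, puck4, puck5 only 2 to 2 are there at a start; the rules pass over those that are not, and their reading is None.
Of vial0, vial1, vial2, vial3 only 3 to 4 are there at a start; the rules pass over those that are not, and their reading is None.
At some moment in a run one of vial0, vial1, vial2, vial3 may be knocked a few centimetres aside while the robot is not near it.
It also fails if it takes over 210 s, if anything falls off the work surface, if the arm or the gripper's body presses on something with over 40 N, if the wrist force passes 120 N, or if a joint passes its speed limit or range.

## Working session

There is one attempt and no reset: what is moved stays moved. The work goes in short steps, Python scripts to look and compute and a tool call to move; the robot and the scene stay as the last step left them, time stands still between calls to the robot, and variables do not carry over. Pictures are saved under pics/ and viewed, at most 14 in all, crops included, and the job is handed in when it is done.

Besides the shell and the picture viewer there is one more tool, called after ">>>" by a JSON object that holds its "method" and its "body", one argument or row to a line. jog_arm: Moves the arm, as the interface text tells. Its arguments: {"type":"object","properties":{"rows":{"type":"string"},"force":{"type":"number"}},"required":["rows"]}

```bash
ls; mkdir -p pics; cat > h.py <<'E'
import numpy as np, cv2, json
from scipy.spatial.transform import Rotation as R
from bench import ctrl, imaging, ticket
def cam(name):
    d=imaging.get_image(name); return d
def Rc(d):
    o=np.array(d["orientation"],float)
    return R.from_rotvec(o).as_matrix() if o.size==3 else (o.reshape(3,3) if o.size==9 else R.from_quat(o).as_matrix())
def f(d): return d["img"].shape[0]/2/np.tan(np.radians(d["vertical_fov"])/2)
def ray(d,u,v):
    K=np.array([[f(d),0,d["cx"]],[0,f(d),d["cy"]],[0,0,1.]])
    p=cv2.undistortPoints(np.array([[[u,v]]],float),K,np.array([d["k1"],0,0,0.]))[0,0]
    return np.array(d["origin"]),Rc(d)@np.array([p[0],p[1],1.])
def onz(d,u,v,z):
    o,r=ray(d,u,v); return o+r*(z-o[2])/r[2]
def proj(d,P):
    c=Rc(d).T@(np.array(P)-np.array(d["origin"])); x=c[:2]/c[2]
    x=x*(1+d["k1"]*(x@x)); return x*f(d)+[d["cx"],d["cy"]]
def tri(*rs):
    A=0;b=0
    for o,r in rs:
        r=r/np.linalg.norm(r);M=np.eye(3)-np.outer(r,r);A=A+M;b=b+M@o
    return np.linalg.solve(A,b)
E
python3 - <<'E'
from h import *
for n in ("scene","side","wrist"):
    d=cam(n); cv2.imwrite(f"pics/{n}0.png",d["img"]); print(n,d["vertical_fov"],d["cx"],d["cy"],d["k1"],d["origin"],d["orientation"])
s=ctrl.get_state(); print(s)
E
```

```text
pics
scene 56.72377525802282 274.0725059026086 204.81962963297968 -0.03157835395434636 [ 1.19224012 -0.59191513  0.88762759] [-2.13961839 -0.93739649  0.4069458 ]
side 49.828851865531966 278.45925697062216 220.96229581677954 0.01604496276414399 [0.51913562 0.76336659 0.87638688] [-0.05526739  2.85112244 -1.22924562]
wrist 58.50520738318882 280.5398824643005 216.3093114384925 -0.07257325696062321 [ 0.28596451 -0.58882367  0.38434492] [ 2.36061814 -1.68354928 -0.24490163]
{'time': 0.15, 'joint_positions': array([ 1.2531262 ,  0.32164342, -0.07008557,  1.45136513,  0.02262338,
        1.37075605, -0.05690188]), 'qd': array([ 2.67962769e-05, -3.76166517e-03, -1.55683807e-03, -2.50361930e-03,
       -5.29033478e-04, -1.18363589e-03, -1.40840903e-03]), 'joint_torque': array([-1.49640246e-04, -4.91793466e+01, -4.04656408e-01, -3.12879539e+01,
       -6.40651560e-02,  4.04090609e-02,  6.13079737e-05]), 'position': array([ 0.21153951, -0.61420391,  0.22173368]), 'tool_rot': array([-3.09713274e+00, -5.18576529e-01,  5.21011651e-04]), 'ft_force': array([ 0.18561723,  0.04417291, -0.23636324]), 'torque': array([ 0.01210797, -0.01059045,  0.02542158]), 'grip_force': 0.0, 'grip_width': 1.0002667249367407}
```

View pics/scene0.png

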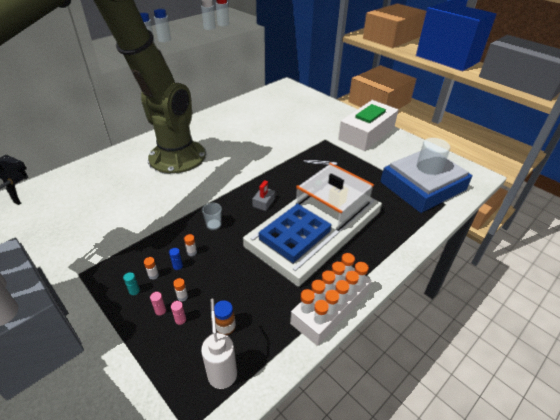

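View pics/side0.png

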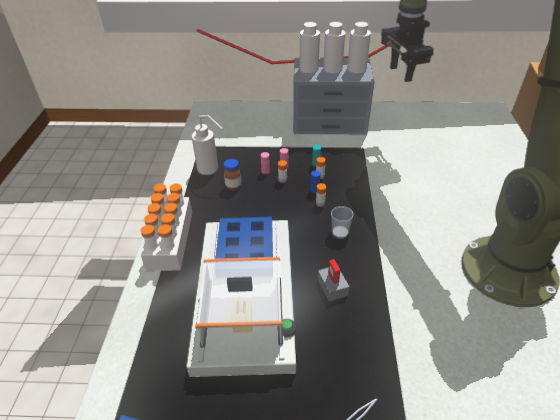

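The scene view shows three loose orange-capped vials at about (151,262), (190,240) and (180,284). It also shows teal (131,284), blue (176,258) and pink (158,303), (179,313) look-alikes. The white tray of orange caps at (335,285) isn't loose on the mat. The blue rack is at (295,232), the guard at (335,190), the red key at (264,187), the beaker at (213,215) and the amber jar at (224,318). In the side view the green button is at (287,326).

Next: an enlarged crop of both views, plus blob measurements.

```bash
cat >> h.py <<'E'
def mask(im,col):
    h=cv2.cvtColor(im,cv2.COLOR_BGR2HSV)
    r={'orange':((5,150,120),(16,255,255)),'green':((50,100,50),(75,255,255)),'red':((0,170,110),(4,255,255)),'blue':((100,150,50),(125,255,255)),'yellow':((18,60,100),(35,255,255)),'pink':((160,80,100),(178,255,255)),'teal':((80,120,60),(97,255,255))}[col]
    return cv2.inRange(h,*map(np.array,r))
def blobs(im,col,amin=15):
    n,l,s,c=cv2.connectedComponentsWithStats(mask(im,col))
    return [(c[i].round(1).tolist(),s[i].tolist()) for i in range(1,n) if s[i,4]>=amin]
E
python3 - <<'E'
from h import *
a=cv2.imread("pics/scene0.png");b=cv2.imread("pics/side0.png")
for n,im in(("scene",a),("side",b)):
  for c in ("orange","green","red","yellow","blue","pink","teal"): print(n,c,[ (x,s) for x,s in blobs(im,c) ][:16])
A=cv2.resize(a[150:330,110:400],None,fx=2.7,fy=2.7,interpolation=cv2.INTER_CUBIC)
B=cv2.resize(b[140:380,130:400],None,fx=2.5,fy=2.5,interpolation=cv2.INTER_CUBIC)
cv2.imwrite("pics/A.png",A);cv2.imwrite("pics/B.png",B); print(A.shape,B.shape)
E
```

```text
scene orange [([352.9, 174.3], [333, 165, 41, 21, 77]), ([318.5, 198.9], [297, 185, 45, 28, 121]), ([188.7, 238.9], [184, 234, 10, 11, 85]), ([326.8, 277.9], [301, 253, 54, 51, 737]), ([148.6, 261.9], [144, 257, 10, 12, 93]), ([340.7, 287.7], [315, 262, 54, 53, 752]), ([178.3, 283.7], [173, 278, 11, 13, 103]), ([220.9, 321.5], [216, 319, 12, 5, 35])]
scene green [([369.9, 113.0], [356, 105, 29, 18, 300])]
scene red [([262.5, 187.5], [259, 180, 9, 18, 75])]
scene yellow [([555.5, 0.7], [551, 0, 9, 3, 16]), ([450.3, 70.9], [343, 29, 214, 85, 2511]), ([347.3, 101.2], [338, 95, 22, 14, 82]), ([465.5, 140.1], [395, 99, 137, 89, 4005]), ([537.2, 160.3], [528, 151, 18, 23, 76]), ([151.6, 158.5], [149, 155, 7, 8, 25]), ([188.4, 164.1], [182, 160, 16, 9, 39]), ([166.0, 165.7], [155, 162, 23, 8, 78]), ([506.1, 216.2], [497, 206, 17, 25, 80]), ([482.3, 228.2], [468, 209, 31, 32, 240])]
scene blue [([311.6, 42.9], [266, 0, 74, 95, 3890]), ([359.3, 12.3], [345, 0, 38, 33, 687]), ([452.1, 31.5], [391, 0, 105, 70, 4216]), ([263.3, 6.0], [261, 2, 6, 8, 20]), ([271.3, 8.5], [268, 6, 9, 7, 21]), ([159
[... 855 characters left out ...]
 257, 28, 3, 41]), ([212.8, 324.0], [195, 323, 41, 4, 82])]
side green [([286.8, 323.8], [283, 320, 9, 9, 66])]
side red [([334.4, 265.2], [330, 259, 10, 13, 71])]
side yellow [([483.0, 240.7], [478, 237, 11, 8, 54]), ([473.1, 270.1], [465, 259, 16, 24, 203]), ([555.0, 277.9], [551, 268, 8, 23, 92]), ([543.7, 293.5], [538, 286, 16, 15, 108]), ([241.8, 329.0], [232, 327, 20, 5, 95])]
side blue [([230.8, 163.2], [224, 159, 15, 10, 113]), ([314.3, 179.9], [311, 170, 9, 23, 151]), ([241.7, 228.3], [217, 217, 55, 31, 787])]
side pink [([284.0, 154.3], [280, 148, 9, 19, 108]), ([264.9, 162.4], [261, 152, 9, 22, 181])]
side teal [([315.7, 153.3], [312, 145, 9, 21, 124])]
(486, 783, 3) (600, 675, 3)
```

View pics/A.png

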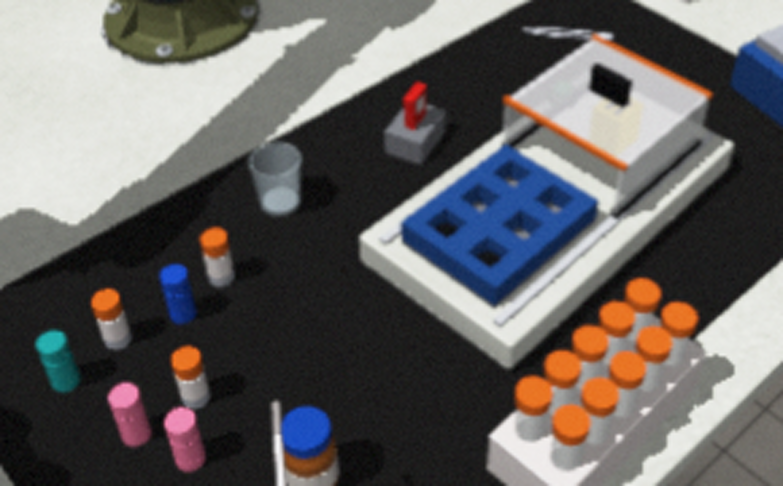

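View pics/B.png

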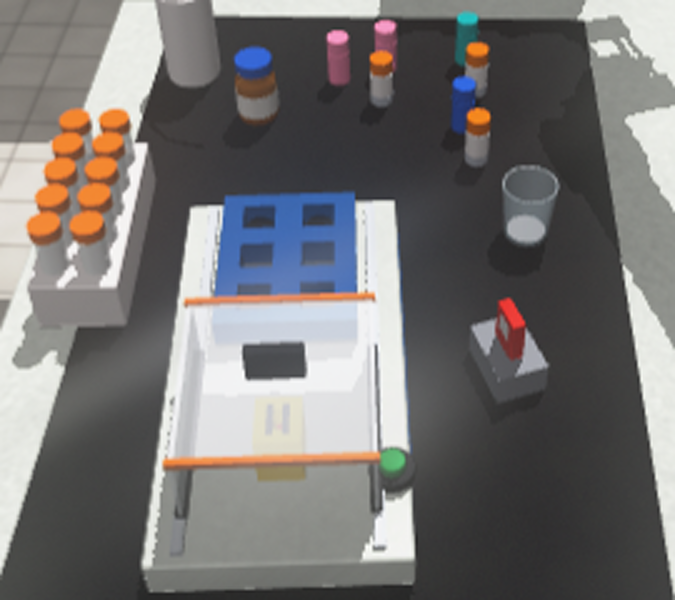

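```bash
python3 - <<'E'
from h import *
S=cam("scene");D=cam("side")
np.set_printoptions(precision=4,suppress=True)
print("shaker corners side",[onz(D,u,v,.05)[:2] for u,v in((206,222.8),(288,220),(188,368.8),(295.2,367.2))])
print("scene",[onz(S,u,v,.05)[:2] for u,v in((243.3,238.9),(381.1,203.7),(299.6,278.5))])
a=[(110+x/2.7,150+y/2.7) for x,y in((512,173),(480,195),(445,223),(553,198),(520,224),(487,252))]
print("cells scene",[onz(S,u,v,.075)[:2] for u,v in a])
b=[(130+x/2.5,140+y/2.5) for x,y in((260,217),(320,215),(257,255),(319,253))]
print("cells side",[onz(D,u,v,.075)[:2] for u,v in b])
for n,p,q in(("v",(188.7,238.9),(320.6,187.6)),("v",(148.6,261.9),(320.2,160.9)),("v",(178.3,283.7),(281.5,164.1)),("key",(262.5,187.5),(334.4,265.2))):
    P=tri(ray(S,*p),ray(D,*q)); print(n,P,proj(S,P)-p)
print("button",onz(D,286.8,323.8,.06))
print("fin",onz(D,130+275/2.5,140+345/2.5,.167),onz(S,110+611/2.7,150+76/2.7,.167))
for n,p,q in(("blue",(175.3,258.1),(314.3,179.9)),("teal",(130.5,282.8),(315.7,153.3)),("pink",(157.1,302.4),(284,154.3)),("pink",(177.6,311.9),(264.9,162.4)),("beaker",(110+276/2.7,150+175/2.7),(130+527/2.5,140+205/2.5)),("jar",(223,309),(230.8,163.2))):
    P=tri(ray(S,*p),ray(D,*q)); print(n,P,proj(S,P)-p)
print(R.from_rotvec(ctrl.get_state()["tool_rot"]).as_matrix())
E
```

```text
shaker corners side [array([ 0.7689, -0.0989]), array([ 0.5509, -0.1156]), array([0.7355, 0.3205]), array([0.5232, 0.3095])]
scene [array([ 0.5615, -0.1182]), array([0.7433, 0.3126]), array([ 0.7742, -0.0994])]
cells scene [array([0.6163, 0.0606]), array([0.6173, 0.009 ]), array([ 0.6226, -0.0489]), array([0.675 , 0.0652]), array([0.6781, 0.0096]), array([ 0.683 , -0.0452])]
cells side [array([ 0.6871, -0.06  ]), array([ 0.6259, -0.0646]), array([ 0.6836, -0.0061]), array([ 0.6226, -0.0106])]
v [ 0.4623 -0.2411  0.0605] [-0.0856 -0.0611]
v [ 0.4608 -0.3706  0.0602] [-0.0324 -0.0238]
v [ 0.5783 -0.3506  0.0609] [-0.1018 -0.067 ]
key [0.4393 0.063  0.0734] [-0.7616 -0.4941]
button [0.5429 0.2161 0.06  ]
fin [0.638  0.1825 0.167 ] [0.6455 0.1822 0.167 ]
blue [ 0.4795 -0.3021  0.0393] [-0.3516 -0.2478]
teal [ 0.4736 -0.4378  0.0403] [-0.3488 -0.2521]
pink [ 0.5765 -0.419   0.0461] [-1.3459 -0.9025]
pink [ 0.6327 -0.3923  0.036 ] [-0.1483 -0.0927]
beaker [ 0.4097 -0.12    0.0423] [0.1013 0.0723]
jar [ 0.7285 -0.3194  0.0835] [-0.7362 -0.4144]
[[ 0.9455  0.3258 -0.0004]
 [ 0.3258 -0.9455  0.0008]
 [-0.0001 -0.0009 -1.    ]]
```

I found three vials: A (0.462,-0.241), B (0.461,-0.371) and C (0.578,-0.351). Shaker yaw is about +0.07 rad. The two look-alike groups and the vials in the tray stay untouched. I'll turn the wrist so that tool x = world +y and tool y = world +x, then go above vial A.

>>> {"method": "jog_arm", "body": {
  "rows": "0 0 0 0 0 -0.177 0; 0 0 0 0 0 -0.177 0; 0 0 0 0 0 -0.177 0; 0 0 0 0 0 -0.177 0; 0 0 0 0 0 -0.177 0",
  "force": 15
}}

```text
time: 0.88
position: [0.2116, -0.6145, 0.2224]
tool_rot: [-2.572, -1.803, -0.0]
ft_force: [0.4, -0.9, -0.3]
grip_width: 0.542
grip_force: 0.0
```

>>> {"method": "jog_arm", "body": {
  "rows": "0 0 0 0 0 -0.177 0; 0 0 0 0 0 -0.177 0; 4 3.1 0 0 0 0 0; 4 3.1 0 0 0 0 0; 4 3.1 0 0 0 0 0"
}}

```text
time: 1.5
position: [0.3056, -0.4932, 0.2225]
tool_rot: [2.222, 2.221, 0.0]
ft_force: [1.2, 0.8, 0.6]
grip_width: 0.5
grip_force: 0.0
```

>>> {"method": "jog_arm", "body": {
  "rows": "4 3.1 0 0 0 0 0; 4 3.1 0 0 0 0 0; 4 3.1 0 0 0 0 0; 4 3.1 0 0 0 0 0; 0 0 0 0 0 0 0"
}}

```text
time: 2.12
position: [0.4321, -0.3298, 0.223]
tool_rot: [2.211, 2.231, 0.003]
ft_force: [0.3, -0.9, -0.4]
grip_width: 0.5
grip_force: 0.0
```

```bash
python3 - <<'E'
from h import *
np.set_printoptions(precision=4,suppress=True)
d=cam("wrist"); cv2.imwrite("pics/w1.png",d["img"]); print(d["origin"],Rc(d)[:,2],ctrl.get_state()["position"])
for c,s in blobs(d["img"],"orange",100): print(c,s,onz(d,*c,.06))
E
```

```text
[ 0.4318 -0.2519  0.3858] [ 0.005  -0.2821 -0.9594] [ 0.43   -0.3326  0.2228]
[318.1, 90.8] [299, 75, 35, 36, 649] [ 0.4638 -0.2387  0.06  ]
[439.0, 220.6] [423, 206, 32, 30, 743] [ 0.5797 -0.3507  0.06  ]
[311.5, 238.5] [295, 226, 32, 31, 173] [ 0.4622 -0.3688  0.06  ]
```

View pics/w1.png

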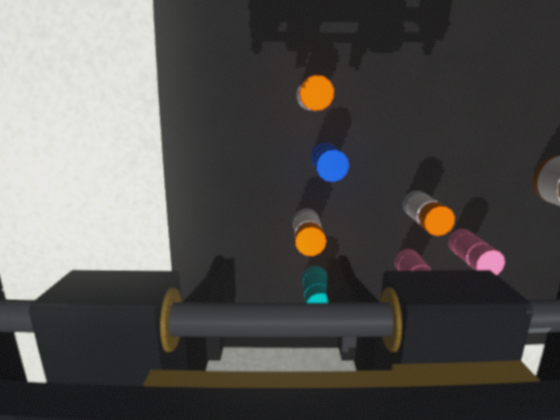

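The wrist view confirms the loose orange vials: A (316,92), B (311,240) and C (439,220). The blue (332,165), teal (316,290) and pink ones are separate. I'll pick A.

>>> {"method": "jog_arm", "body": {
  "rows": "4.7 1.7 0 0 0 0 0; 4.7 1.7 0 0 0 0 0; 0 0 5 0 0 0 0; 0 0 5 0 0 0 0; 0 0 5 0 0 0 0"
}}

```text
time: 2.8
position: [0.4619, -0.2425, 0.0712]
tool_rot: [2.223, 2.218, -0.002]
ft_force: [-0.2, -0.5, 0.1]
grip_width: 0.498
grip_force: 0.0
```

>>> {"method": "jog_arm", "body": {
  "rows": "0 0 4 0 0 0 0; 0 0 0 0 0 0 0; 0 0 0 0 0 0 0.8; 0 0 0 0 0 0 0.8; 0 0 0 0 0 0 0.8"
}}

```text
time: 3.42
position: [0.4638, -0.2415, 0.0343]
tool_rot: [2.219, 2.219, 0.0]
ft_force: [-0.4, 0.1, 3.8]
grip_width: 0.318
grip_force: 14.5
```

>>> {"method": "jog_arm", "body": {
  "rows": "0 0 0 0 0 0 0.8; 0 0 -5 0 0 0 0.8; 0 0 -5 0 0 0 0.8; 0 0 -5 0 0 0 0.8; 0 0 0 0 0 0 0.8"
}}

```text
time: 4.05
position: [0.4654, -0.2416, 0.187]
tool_rot: [2.215, 2.216, 0.002]
ft_force: [-0.3, -0.2, -1.4]
grip_width: 0.319
grip_force: 14.7
```

>>> {"method": "jog_arm", "body": {
  "rows": "3.4 3.7 -0.8 0 0 0 0.8; 3.4 3.7 -0.8 0 0 0 0.8; 3.4 3.7 -0.8 0 0 0 0.8; 3.4 3.7 -0.8 0 0 0 0.8; 3.4 3.7 -0.8 0 0 0 0.8"
}}

```text
time: 4.68
position: [0.6481, -0.0695, 0.221]
tool_rot: [-2.22, -2.22, 0.002]
ft_force: [0.2, -0.4, -1.1]
grip_width: 0.314
grip_force: 14.7
```

>>> {"method": "jog_arm", "body": {
  "rows": "0 0 0 0 0 -0.07 0.8; 0 0 0 0 0 0 0.8"
}}

```text
time: 4.92
position: [0.6472, -0.0698, 0.2206]
tool_rot: [-2.14, -2.297, 0.002]
ft_force: [-0.2, -0.7, -0.2]
grip_width: 0.317
grip_force: 14.9
```

```bash
python3 - <<'E'
from h import *
np.set_printoptions(precision=4,suppress=True)
d=cam("wrist"); im=d["img"];np.save("w2.npy",dict(d),allow_pickle=True)
cv2.imwrite("pics/w2.png",im); print(d["origin"],ctrl.get_state()["position"])
E
```

```text
[0.6428 0.0079 0.3834] [ 0.647  -0.0708  0.2209]
```

View pics/w2.png

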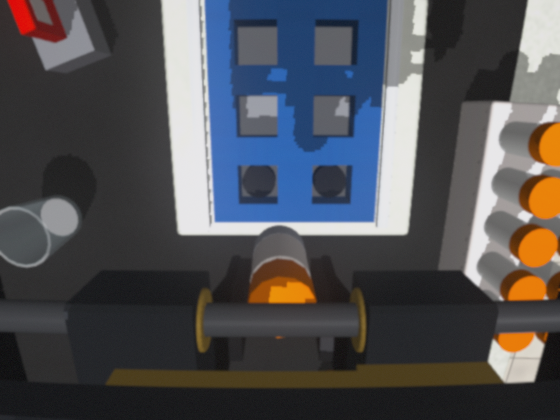

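Wrist view 2: dark round pucks sit in the two -y end cells at (258,180) and (329,180). The other four cells show flat grey floors: (258,45), (334,45), (258,116) and (333,116). I'll measure their mouths.

```bash
python3 - <<'E'
from h import *
np.set_printoptions(precision=4,suppress=True)
d=np.load("w2.npy",allow_pickle=True).item(); im=d["img"]
h=cv2.cvtColor(im,cv2.COLOR_BGR2HSV); m=cv2.inRange(h,np.array((100,150,25)),np.array((125,255,255)))
m[230:]=0
cs,hi=cv2.findContours(m,cv2.RETR_CCOMP,cv2.CHAIN_APPROX_NONE)
C=[]
for c,q in zip(cs,hi[0]):
    if q[3]>=0 and cv2.contourArea(c)>700:
        x,y,w,hh=cv2.boundingRect(c); r=cv2.minAreaRect(c); P=onz(d,*r[0],.084); C.append((x,y,P)); print((x,y,w,hh),[round(t,1) for t in r[0]],P)
        a=onz(d,x,y+hh/2,.084);b=onz(d,x+w-1,y+hh/2,.084);print("  w",np.linalg.norm(a-b))
g=m[:230]; ys,xs=np.where(g>0); print("rack",xs.min(),xs.max(),ys.max())
s=ctrl.get_state(); print(s["position"],R.from_rotvec(s["tool_rot"]).as_matrix())
E
```

```text
(310, 164, 42, 41) [330.5, 184.0] [ 0.6871 -0.0499  0.084 ]
  w 0.03343905717317159
(237, 164, 42, 41) [257.5, 184.0] [ 0.6279 -0.0541  0.084 ]
  w 0.03335991027365419
(311, 94, 45, 44) [333.0, 115.5] [0.6834 0.0042 0.084 ]
  w 0.034256998862941514
(231, 69, 48, 69) [254.5, 103.0] [0.6222 0.0092 0.084 ]
  w 0.03622085301971638
(312, 20, 46, 47) [334.5, 43.0] [0.6791 0.0569 0.084 ]
  w 0.033598466185653354
(231, 18, 49, 50) [254.9, 42.0] [0.62   0.0533 0.084 ]
  w 0.035730978369742296
rack 206 385 220
[ 0.647  -0.0708  0.2209] [[-0.0687  0.9976 -0.0025]
 [ 0.9976  0.0687 -0.    ]
 [ 0.0002 -0.0025 -1.    ]]
```

>>> {"method": "jog_arm", "body": {
  "rows": "3.5 2.1 0 0 0 0 0.8; 3.5 2.0 0 0 0 0 0.8; 0 0 5 0 0 0 0.8; 0 0 4.5 0 0 0 0.8; 0 0 0 0 0 0 0.8"
}}

```text
time: 5.6
position: [0.6801, 0.0001, 0.1229]
tool_rot: [-2.141, -2.291, 0.011]
ft_force: [0.5, -0.8, -0.4]
grip_width: 0.316
grip_force: 14.9
```

```bash
python3 - <<'E'
from h import *
np.set_printoptions(precision=4,suppress=True)
S=cam("scene");D=cam("side");W=cam("wrist")
a=cv2.resize(S["img"][180:280,240:360],None,fx=4,fy=4,interpolation=cv2.INTER_CUBIC)
b=cv2.resize(W["img"][0:400,180:380],None,fx=1.0,fy=1.0)
cv2.imwrite("pics/p3.png",np.hstack([a[:400],b])); print(ctrl.get_state()["position"])
E
```

```text
[0.6848 0.0016 0.1298]
```

View pics/p3.png

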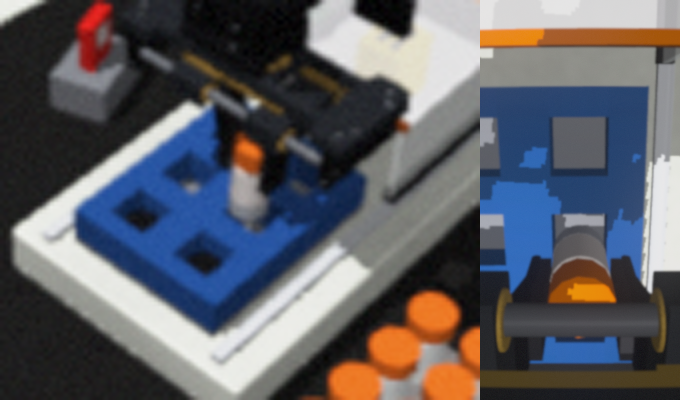

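The vial hovers over the right-middle cell: foot at (580,235), cell columns 553-606 in the crop. Lowering it slowly.

>>> {"method": "jog_arm", "body": {
  "rows": "0 0 1 0 0 0 0.8; 0 0 1 0 0 0 0.8; 0 0 0 0 0 0 0.8"
}}

```text
time: 6.12
position: [0.683, 0.0019, 0.1064]
tool_rot: [-2.142, -2.297, 0.002]
ft_force: [-1.5, 0.6, -0.1]
grip_width: 0.318
grip_force: 14.9
```

>>> {"method": "jog_arm", "body": {
  "rows": "0 0 0.8 0 0 0 0.8; 0 0 0.4 0 0 0 0.8; 0 0 0 0 0 0 0.8"
}}

```text
time: 6.5
position: [0.6834, 0.0021, 0.0949]
tool_rot: [-2.142, -2.297, 0.001]
ft_force: [-0.2, 0.7, -0.5]
grip_width: 0.32
grip_force: 14.9
```

>>> {"method": "jog_arm", "body": {
  "rows": "0 0 0.3 0 0 0 0.8; 0 0 0.1 0 0 0 0.8; 0 0 0 0 0 0 0.8; 0 0 0 0 0 0 0.3; 0 0 0 0 0 0 0"
}}

```text
time: 7.12
position: [0.6839, 0.0022, 0.0918]
tool_rot: [2.142, 2.298, 0.0]
ft_force: [0.7, 0.3, -0.3]
grip_width: 0.39
grip_force: 0.0
```

>>> {"method": "jog_arm", "body": {
  "rows": "0 0 0 0 0 0 0; 0 0 -4 0 0 0 0; 0 0 -5 0 0 0 0; 0 0 -3 0 0 0 0; 0 0 0 0 0 0 0"
}}

```text
time: 7.75
position: [0.6854, 0.0027, 0.215]
tool_rot: [2.139, 2.295, 0.006]
ft_force: [-0.0, -0.0, 1.6]
grip_width: 0.497
grip_force: 0.0
```

```bash
python3 - <<'E'
from h import *
np.set_printoptions(precision=4,suppress=True)
S=cam("scene");D=cam("side")
for d in (S,D): print([c for c in blobs(d["img"],"orange",40)])
def pt(ds,dd):return tri(ray(S,*ds),ray(D,*dd))
print(ctrl.get_state()["position"])
E
```

```text
[([303.7, 225.7], [300, 221, 9, 11, 80]), ([326.8, 277.8], [301, 253, 54, 51, 738]), ([148.6, 262.0], [144, 257, 10, 12, 95]), ([340.9, 287.6], [315, 262, 54, 53, 755]), ([178.4, 283.7], [173, 278, 11, 13, 106])]
[([320.2, 160.8], [317, 157, 9, 10, 65]), ([281.4, 164.1], [278, 160, 9, 10, 66]), ([153.0, 209.0], [141, 184, 25, 51, 502]), ([169.3, 209.7], [158, 184, 23, 53, 525]), ([230.9, 231.0], [226, 227, 11, 9, 83]), ([263.6, 258.3], [252, 257, 28, 3, 43])]
[0.6835 0.002  0.211 ]
```

>>> {"method": "jog_arm", "body": {
  "rows": "-4.4 -3.1 0 0 0 0 0; -4.5 -3.1 0 0 0 0 0; -4.5 -3.1 0 0 0 0 0; -4.5 -3.1 0 0 0 0 0; -4.5 -3.1 0 0 0 0 0"
}}

```text
time: 8.48
position: [0.5426, -0.2336, 0.2096]
tool_rot: [-2.141, -2.295, 0.002]
ft_force: [0.6, -1.1, 0.6]
grip_width: 0.501
grip_force: 0.0
```

>>> {"method": "jog_arm", "body": {
  "rows": "-4.5 -3.1 0 0 0 0 0; -4.5 -3.1 0 0 0 0 0; -4.3 -3.1 0 0 0 0 0; 0 0 0 0 0 0 0; 0 0 0 0 0 0 0"
}}

```text
time: 9.1
position: [0.4609, -0.3705, 0.2101]
tool_rot: [-2.141, -2.296, -0.001]
ft_force: [0.7, 0.9, 0.3]
grip_width: 0.499
grip_force: 0.0
```

```bash
cat > look.py <<'E'
from h import *
np.set_printoptions(precision=4,suppress=True)
d=cam("wrist"); s=ctrl.get_state(); M=R.from_rotvec(s["tool_rot"]).as_matrix(); print("tcp",s["position"])
for c,st in blobs(d["img"],"orange",80):
    P=onz(d,*c,.0625); print(c,st,P,"tool shift cm",(M.T@(P-s["position"]))*100)
E
python3 look.py; python3 - <<'E'
from h import *
S=cam("scene");D=cam("side")
P=tri(ray(S,303.7,225.7),ray(D,230.9,231.0)); print("A in rack",P, proj(S,P))
E
```

```text
tcp [ 0.4617 -0.3697  0.2105]
[418.7, 187.0] [402, 171, 34, 33, 881] [ 0.5784 -0.3494  0.0625] tool shift cm [ 1.15   11.79   14.7935]
[280.4, 197.9] [263, 185, 34, 33, 189] [ 0.4615 -0.3673  0.0625] tool shift cm [ 0.2057 -0.0014 14.7988]
A in rack [6.85513158e-01 5.82446049e-05 1.17832780e-01] [303.03160493 225.38993752]
```

>>> {"method": "jog_arm", "body": {
  "rows": "0.1 0 5 0 0 0 0; 0 0 5 0 0 0 0; 0 0 5 0 0 0 0; 0 0 2.6 0 0 0 0; 0 0 0 0 0 0 0"
}}

```text
time: 9.88
position: [0.4605, -0.3679, 0.0333]
tool_rot: [-2.136, -2.297, -0.001]
ft_force: [0.7, -0.5, 0.6]
grip_width: 0.5
grip_force: 0.0
```

>>> {"method": "jog_arm", "body": {
  "rows": "0 0 0 0 0 0 0.8; 0 0 0 0 0 0 0.8; 0 0 0 0 0 0 0.8; 0 0 0 0 0 0 0.8; 0 0 -5 0 0 0 0.8"
}}

```text
time: 10.5
position: [0.4582, -0.3686, 0.0824]
tool_rot: [-2.137, -2.291, 0.0]
ft_force: [-0.2, -0.8, 0.1]
grip_width: 0.322
grip_force: 14.7
```

>>> {"method": "jog_arm", "body": {
  "rows": "0 0 -5 0 0 0 0.8; 0 0 -5 0 0 0 0.8; 0 0 -3.5 0 0 0 0.8; 0 0 0 0 0 0 0.8; 0 0 0 0 0 0 0.8"
}}

```text
time: 11.12
position: [0.4605, -0.37, 0.2194]
tool_rot: [-2.141, -2.296, 0.001]
ft_force: [0.2, 0.7, -2.7]
grip_width: 0.319
grip_force: 14.7
```

>>> {"method": "jog_arm", "body": {
  "rows": "5.1 2.7 0 0 0 0 0.8; 5.1 2.7 0 0 0 0 0.8; 5.1 2.7 0 0 0 0 0.8; 5.1 2.7 0 0 0 0 0.8; 5.1 2.7 0 0 0 0 0.8"
}}

```text
time: 11.75
position: [0.5774, -0.1049, 0.2185]
tool_rot: [-2.141, -2.296, 0.003]
ft_force: [0.9, 0.8, -0.5]
grip_width: 0.317
grip_force: 14.7
```

>>> {"method": "jog_arm", "body": {
  "rows": "5 2.7 0 0 0 0 0.8; 5 2.7 0 0 0 0 0.8; 0 0 4 0 0 0 0.8; 0 0 4 0 0 0 0.8; 0 0 0 0 0 0 0.8"
}}

```text
time: 12.38
position: [0.6211, -0.0034, 0.1353]
tool_rot: [-2.136, -2.293, 0.01]
ft_force: [0.6, 0.4, -0.4]
grip_width: 0.319
grip_force: 14.8
```

>>> {"method": "jog_arm", "body": {
  "rows": "0 0 0 0 0 0 0.8; 0 0 0 0 0 0 0.8"
}}

```text
time: 12.62
position: [0.626, -0.003, 0.1424]
tool_rot: [2.141, 2.296, 0.003]
ft_force: [-0.5, -0.8, 0.2]
grip_width: 0.319
grip_force: 14.8
```

>>> {"method": "jog_arm", "body": {
  "rows": "0.1 0 1 0 0 0 0.8; 0 0 1 0 0 0 0.8; 0 0 1 0 0 0 0.8; 0 0 0 0 0 0 0.8"
}}

```text
time: 13.12
position: [0.6239, -0.0021, 0.1091]
tool_rot: [-2.141, -2.297, 0.003]
ft_force: [0.6, -0.1, -1.0]
grip_width: 0.316
grip_force: 14.8
```

>>> {"method": "jog_arm", "body": {
  "rows": "0 0 0.8 0 0 0 0.8; 0 0 0.6 0 0 0 0.8; 0 0 0 0 0 0 0.8; 0 0 0 0 0 0 0.8"
}}

```text
time: 13.62
position: [0.625, -0.002, 0.0967]
tool_rot: [2.142, 2.298, 0.0]
ft_force: [-0.3, 0.3, -0.9]
grip_width: 0.316
grip_force: 14.8
```

>>> {"method": "jog_arm", "body": {
  "rows": "0 0 0.4 0 0 0 0.8; 0 0 0.2 0 0 0 0.8; 0 0 0 0 0 0 0.8; 0 0 0 0 0 0 0.3; 0 0 0 0 0 0 0"
}}

```text
time: 14.25
position: [0.6249, -0.0021, 0.0904]
tool_rot: [2.142, 2.298, 0.0]
ft_force: [-0.3, 0.4, -0.9]
grip_width: 0.396
grip_force: 0.0
```

>>> {"method": "jog_arm", "body": {
  "rows": "0 0 0 0 0 0 0; 0 0 -4 0 0 0 0; 0 0 -5 0 0 0 0; 0 0 -3 0 0 0 0; 0 0 0 0 0 0 0"
}}

```text
time: 14.88
position: [0.6265, -0.0017, 0.2134]
tool_rot: [2.14, 2.295, 0.005]
ft_force: [-0.6, -0.3, -0.5]
grip_width: 0.498
grip_force: 0.0
```

>>> {"method": "jog_arm", "body": {
  "rows": "-5.7 -1.2 0 0 0 0 0; -5.7 -1.2 0 0 0 0 0; -5.7 -1.2 0 0 0 0 0; -5.7 -1.2 0 0 0 0 0; -5.7 -1.2 0 0 0 0 0"
}}

```text
time: 15.5
position: [0.5838, -0.2922, 0.2089]
tool_rot: [-2.141, -2.296, 0.001]
ft_force: [0.8, 0.4, 0.3]
grip_width: 0.503
grip_force: 0.0
```

>>> {"method": "jog_arm", "body": {
  "rows": "-5.7 -1.1 0 0 0 0 0; 0 0 0 0 0 0 0; 0 0 0 0 0 0 0"
}}

```text
time: 15.88
position: [0.5776, -0.3474, 0.2089]
tool_rot: [-2.141, -2.296, -0.001]
ft_force: [0.1, 0.6, -0.7]
grip_width: 0.501
grip_force: 0.0
```

```bash
python3 look.py; python3 - <<'E'
from h import *
S=cam("scene");D=cam("side")
for d in (S,D): print([c for c,s in blobs(d["img"],"orange",40)])
E
```

```text
tcp [ 0.5782 -0.3462  0.2095]
[433.4, 191.5] [429, 176, 13, 28, 128] [ 0.7079 -0.3291  0.0625] tool shift cm [ 0.741  13.0749 14.6872]
[281.1, 201.1] [263, 188, 34, 33, 177] [ 0.5788 -0.3467  0.0625] tool shift cm [-0.0891  0.0674 14.6956]
[[353.7, 174.6], [317.7, 198.5], [288.3, 215.3], [303.6, 225.8], [326.8, 277.8], [340.8, 287.6], [178.5, 283.8], [221.2, 321.8]]
[[281.4, 164.1], [152.9, 209.2], [169.3, 209.6], [230.6, 231.5], [255.8, 230.6], [261.9, 258.3], [213.0, 324.0]]
```

>>> {"method": "jog_arm", "body": {
  "rows": "-0.2 0 5 0 0 0 0; 0 0 5 0 0 0 0; 0 0 5 0 0 0 0; 0 0 2.5 0 0 0 0; 0 0 0 0 0 0 0"
}}

```text
time: 16.65
position: [0.5769, -0.3478, 0.0333]
tool_rot: [-2.136, -2.297, 0.001]
ft_force: [-0.1, 0.6, -0.0]
grip_width: 0.5
grip_force: 0.0
```

>>> {"method": "jog_arm", "body": {
  "rows": "0 0 0 0 0 0 0.8; 0 0 0 0 0 0 0.8; 0 0 0 0 0 0 0.8; 0 0 0 0 0 0 0.8; 0 0 -5 0 0 0 0.8"
}}

```text
time: 17.27
position: [0.5747, -0.349, 0.0816]
tool_rot: [-2.136, -2.291, 0.003]
ft_force: [0.6, -1.1, -0.8]
grip_width: 0.318
grip_force: 14.7
```

>>> {"method": "jog_arm", "body": {
  "rows": "0 0 -5 0 0 0 0.8; 0 0 -5 0 0 0 0.8; 0 0 -3.5 0 0 0 0.8; 0 0 0 0 0 0 0.8; 0 0 0 0 0 0 0.8"
}}

```text
time: 17.9
position: [0.5773, -0.35, 0.219]
tool_rot: [-2.141, -2.296, 0.001]
ft_force: [-0.5, -0.8, -1.3]
grip_width: 0.316
grip_force: 14.7
```

>>> {"method": "jog_arm", "body": {
  "rows": "5.7 1.9 0 0 0 0 0.8; 5.7 1.9 0 0 0 0 0.8; 5.7 1.9 0 0 0 0 0.8; 5.7 1.9 0 0 0 0 0.8; 5.7 1.9 0 0 0 0 0.8"
}}

```text
time: 18.52
position: [0.652, -0.0576, 0.218]
tool_rot: [-2.141, -2.296, 0.004]
ft_force: [0.6, 0.3, -0.6]
grip_width: 0.318
grip_force: 14.7
```

>>> {"method": "jog_arm", "body": {
  "rows": "5.6 1.8 0 0 0 0 0.8; 5.5 1.8 0 0 0 0 0.8; 0 0 4 0 0 0 0.8; 0 0 4 0 0 0 0.8; 0 0 0 0 0 0 0.8"
}}

```text
time: 19.15
position: [0.6773, 0.0531, 0.1346]
tool_rot: [-2.137, -2.293, 0.013]
ft_force: [-0.4, 0.0, -1.7]
grip_width: 0.321
grip_force: 14.7
```

>>> {"method": "jog_arm", "body": {
  "rows": "0 0 0 0 0 0 0.8; 0 0 0 0 0 0 0.8; 0 0 0 0 0 0 0.8"
}}

```text
time: 19.52
position: [0.6819, 0.0541, 0.1421]
tool_rot: [2.142, 2.296, 0.003]
ft_force: [0.1, -0.2, -1.2]
grip_width: 0.32
grip_force: 14.7
```

>>> {"method": "jog_arm", "body": {
  "rows": "0.1 -0.1 1 0 0 0 0.8; 0 0 1 0 0 0 0.8; 0 0 1 0 0 0 0.8; 0 0 0 0 0 0 0.8"
}}

```text
time: 20.02
position: [0.6792, 0.0548, 0.1089]
tool_rot: [-2.141, -2.297, 0.003]
ft_force: [-0.5, 1.0, -0.3]
grip_width: 0.317
grip_force: 14.7
```

>>> {"method": "jog_arm", "body": {
  "rows": "0 0 0.8 0 0 0 0.8; 0 0 0.6 0 0 0 0.8; 0 0 0 0 0 0 0.8; 0 0 0 0 0 0 0.8"
}}

```text
time: 20.52
position: [0.6801, 0.0551, 0.0967]
tool_rot: [2.142, 2.298, 0.0]
ft_force: [0.4, -0.1, -0.8]
grip_width: 0.317
grip_force: 14.7
```

>>> {"method": "jog_arm", "body": {
  "rows": "0 0 0.4 0 0 0 0.8; 0 0 0.2 0 0 0 0.8; 0 0 0 0 0 0 0.8; 0 0 0 0 0 0 0.3; 0 0 0 0 0 0 0"
}}

```text
time: 21.15
position: [0.6801, 0.055, 0.0904]
tool_rot: [2.142, 2.298, 0.0]
ft_force: [0.1, 1.0, 1.0]
grip_width: 0.398
grip_force: 0.0
```

>>> {"method": "jog_arm", "body": {
  "rows": "0 0 0 0 0 0 0; 0 0 -5 0 0 0 0; 0 0 -5 0 0 0 0; 0 0 -6 0 0 0 0.5; 4 -1 0 0 0 0 1"
}}

```text
time: 21.78
position: [0.6712, 0.0909, 0.2561]
tool_rot: [2.146, 2.284, 0.01]
ft_force: [-0.7, 1.3, -0.5]
grip_width: 0.352
grip_force: 0.0
```

>>> {"method": "jog_arm", "body": {
  "rows": "5 -1 0 0 0 0 1; 5 -1 0 0 0 0 1; 5 -1 0 0 0 0 1; 0 0 0 0 0 0 1; 0 0 0 0 0 0 1"
}}

```text
time: 22.4
position: [0.6271, 0.2412, 0.2502]
tool_rot: [2.142, 2.297, -0.001]
ft_force: [0.8, -0.7, 0.1]
grip_width: 0.008
grip_force: 0.0
```

```bash
python3 - <<'E'
from h import *
np.set_printoptions(precision=4,suppress=True)
d=cam("wrist"); np.save("w4.npy",dict(d),allow_pickle=True)
cv2.imwrite("pics/w4.png",d["img"]); print(d["origin"],ctrl.get_state()["position"])
S=cam("scene");D=cam("side")
for d in (S,D): print([c for c,s in blobs(d["img"],"orange",40)])
E
```

```text
[0.6223 0.3192 0.4129] [0.6276 0.2401 0.2501]
[[351.9, 173.8], [318.2, 198.7], [287.8, 215.6], [316.5, 216.2], [303.6, 225.7], [326.8, 277.8], [340.8, 287.6]]
[[152.9, 209.2], [169.2, 210.2], [213.5, 324.0]]
```

View pics/w4.png

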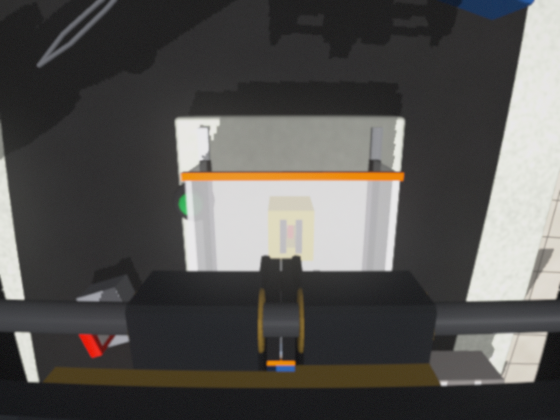

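Wrist view 4: switch top at (290,228) with its slot near (291,236), seen through the roof. The guard's +y rim is at row 176, the green button is half hidden at (187,204) and the red key is at (92,343).

```bash
python3 - <<'E'
from h import *
np.set_printoptions(precision=4,suppress=True)
d=np.load("w4.npy",allow_pickle=True).item()
print("rim",onz(d,183,176,.132),onz(d,403,176,.132))
print("shaker+y corners",onz(d,177,118,.05),onz(d,404,118,.05))
m=mask(d["img"],"yellow"); cs,_=cv2.findContours(m[180:270,240:340],cv2.RETR_EXTERNAL,cv2.CHAIN_APPROX_NONE); c=max(cs,key=cv2.contourArea); r=cv2.boundingRect(c);print("yellow bbox",r[0]+240,r[1]+180,r[2:],)
print("switch",onz(d,290,227,.105),"slot",onz(d,291,236,.105))
print("button",onz(d,187,204,.06))
S=cam("scene");D=cam("side")
a=[p for p,s in blobs(S["img"],"orange",40)]
print(blobs(D["img"],"orange",10)); print(tri(ray(S,316.5,216.2),ray(D,236,249)))
E
```

```text
rim [0.5521 0.263  0.132 ] [0.7195 0.2747 0.132 ]
shaker+y corners [0.5258 0.3019 0.05  ] [0.7403 0.3171 0.05  ]Traceback (most recent call last):
  File "<stdin>", line 6, in <module>
ValueError: max() iterable argument is empty
```

>>> {"method": "jog_arm", "body": {
  "rows": "-1.2 1.0 3 0 0 0 1; 0 0 4 0 0 0 1; 0 0 3.4 0 0 0 1; 0 0 0 0 0 0 1; 0 0 0 0 0 0 1"
}}

```text
time: 23.18
position: [0.6387, 0.2301, 0.1481]
tool_rot: [2.143, 2.296, 0.003]
ft_force: [0.1, 0.8, -0.3]
grip_width: 0.005
grip_force: 0.0
```

>>> {"method": "jog_arm", "body": {
  "rows": "-1 0 0 0 0 0 1; -1 0 0 0 0 0 1; -1 0 0 0 0 0 1; -1 0 0 0 0 0 1; -1 0 0 0 0 0 1"
}}

```text
time: 23.8
position: [0.6414, 0.1806, 0.147]
tool_rot: [2.142, 2.298, 0.002]
ft_force: [1.0, 2.9, 0.9]
grip_width: 0.004
grip_force: 1.2
```

>>> {"method": "jog_arm", "body": {
  "rows": "-1.5 0 0 0 0 0 1; -1.5 0 0 0 0 0 1; -1.5 0 0 0 0 0 1; -1.5 0 0 0 0 0 1; -1.5 0 0 0 0 0 1"
}}

```text
time: 24.42
position: [0.6465, 0.1047, 0.1465]
tool_rot: [2.143, 2.298, 0.0]
ft_force: [1.1, 2.5, 1.2]
grip_width: 0.004
grip_force: 1.2
```

>>> {"method": "jog_arm", "body": {
  "rows": "-1.5 0 0 0 0 0 1; -1.5 0 0 0 0 0 1; -1.5 0 0 0 0 0 1; -1.5 0 0 0 0 0 1; -1 0 0 0 0 0 1"
}}

```text
time: 25.05
position: [0.6512, 0.0343, 0.1463]
tool_rot: [2.143, 2.297, -0.001]
ft_force: [1.2, 2.1, 0.5]
grip_width: 0.008
grip_force: 1.1
```

>>> {"method": "jog_arm", "body": {
  "rows": "-0.8 0 0 0 0 0 1; -0.6 0 0 0 0 0 1; -0.6 0 0 0 0 0 1; -0.4 0 0 0 0 0 1"
}}

```text
time: 25.55
position: [0.6519, 0.0233, 0.1465]
tool_rot: [-2.126, -2.299, -0.016]
ft_force: [-0.0, 21.5, -2.4]
grip_width: 0.007
grip_force: 10.4
```

>>> {"method": "jog_arm", "body": {
  "rows": "2 0 0 0 0 0 1; 3 0 0 0 0 0 1; 0 0 -5 0 0 0 1; 0 0 -5 0 0 0 1; 5 0 0 0 0 0 1"
}}

```text
time: 26.18
position: [0.6494, 0.1058, 0.2508]
tool_rot: [2.149, 2.28, 0.002]
ft_force: [-0.1, 1.1, -1.7]
grip_width: 0.008
grip_force: 0.0
```

>>> {"method": "jog_arm", "body": {
  "rows": "5 0 0 0 0 0 1; 5 0 0 0 0 0 0.5; 0 0 0 0 0 0 0; 0 0 0 0 0 0 0; 0 0 0 0 0 0 0"
}}

```text
time: 26.8
position: [0.6396, 0.2089, 0.2462]
tool_rot: [2.145, 2.294, -0.003]
ft_force: [0.3, -0.3, -0.2]
grip_width: 0.378
grip_force: 0.0
```

```bash
python3 - <<'E'
from h import *
np.set_printoptions(precision=4,suppress=True)
d=cam("wrist"); np.save("w5.npy",dict(d),allow_pickle=True); print(ctrl.get_state()["position"])
S=cam("scene"); np.save("s5.npy",dict(S),allow_pickle=True); D=cam("side"); np.save("d5.npy",dict(D),allow_pickle=True)
c=cv2.resize(S["img"][160:280,230:390],(320,240),interpolation=cv2.INTER_CUBIC)
e=cv2.resize(D["img"][200:380,170:350],(240,240),interpolation=cv2.INTER_CUBIC)
top=np.hstack([c,e]); cv2.imwrite("pics/w5.png",np.vstack([d["img"][:360],np.pad(top,((0,0),(0,0),(0,0)))]))
E
```

```text
[0.6396 0.2092 0.2463]
```

View pics/w5.png

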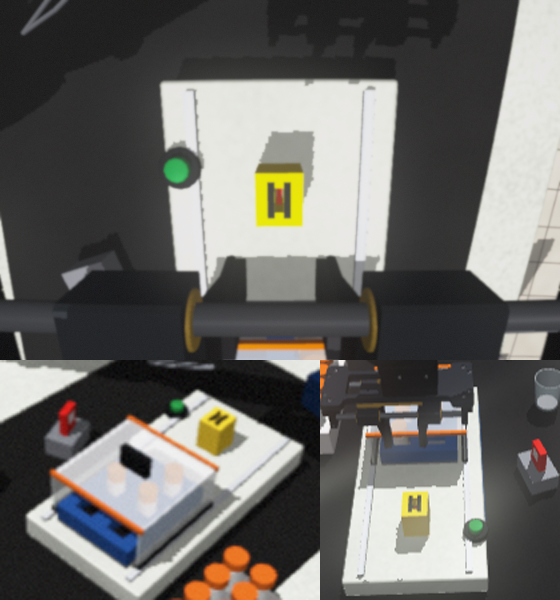

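Guard is over the rack with three caps standing under it. The switch top is at (279,199) in the wrist part, the button at (176,170) and the key is in its stand. Next I'll enlarge the slot and check that the guard is fully shut.

```bash
python3 - <<'E'
from h import *
np.set_printoptions(precision=4,suppress=True)
d=np.load("w5.npy",allow_pickle=True).item();S=np.load("s5.npy",allow_pickle=True).item();D=np.load("d5.npy",allow_pickle=True).item()
a=cv2.resize(d["img"][160:235,245:315],None,fx=5,fy=5,interpolation=cv2.INTER_NEAREST)
b=cv2.resize(D["img"][240:315,315:365],None,fx=5,fy=5,interpolation=cv2.INTER_NEAREST)
cv2.imwrite("pics/c6.png",np.hstack([a,b]))
m=mask(d["img"],"yellow");print(blobs(d["img"],"yellow",200)); print(blobs(d["img"],"green",100))
print("slot",onz(d,279,200,.105))
g=blobs(d["img"],"green",100)[0][0]; gd=[c for c,s in blobs(D["img"],"green",20)]; print(gd)
print("button",tri(ray(d,*g),ray(D,*gd[-1])), onz(d,*g,.06))
mo=mask(S["img"],"orange"); print(blobs(S["img"],"orange",20)); print(blobs(D["img"],"orange",10)); print(blobs(D["img"],"red",10),blobs(S["img"],"red",10))
print("yellow",blobs(D["img"],"yellow",50),blobs(S["img"],"yellow",50)[-3:])
print("shaker +y corners",onz(d,162,82,.05),onz(d,397,82,.05))
E
```

```text
[([278.8, 194.3], [254, 163, 50, 64, 2623]), ([188.3, 324.3], [185, 295, 8, 56, 264])]
[([175.9, 170.0], [163, 158, 26, 26, 523])]
slot [0.6392 0.2111 0.105 ]
[[286.7, 323.5]]
button [0.5435 0.2244 0.0725] [0.5409 0.2225 0.06  ]
[([298.8, 190.4], [293, 188, 12, 7, 22]), ([322.1, 204.3], [306, 195, 33, 20, 40]), ([277.2, 230.4], [255, 215, 46, 32, 138]), ([326.8, 277.8], [301, 253, 54, 51, 738]), ([340.8, 287.6], [315, 262, 54, 53, 755]), ([220.9, 321.5], [216, 319, 12, 6, 36])]
[([152.9, 209.3], [141, 184, 25, 53, 507]), ([169.1, 210.0], [158, 184, 23, 53, 519]), ([262.8, 204.0], [258, 203, 10, 3, 27]), ([265.7, 254.0], [250, 252, 30, 4, 76]), ([209.1, 255.8], [204, 255, 12, 3, 30]), ([232.9, 254.6], [224, 254, 20, 3, 43])]
[([393.4, 41.1], [369, 27, 51, 29, 82]), ([334.4, 265.3], [330, 259, 10, 13, 72])] [([122.5, 19.5], [120, 18, 5, 5, 11]), ([262.6, 187.4], [259, 180, 9, 18, 74])]
yellow [([260.2, 26.8], [172, 0, 194, 63, 3372]), ([476.0, 274.0], [473, 266, 6, 17, 51]), ([555.1, 278.0], [551, 268, 8, 23, 94]), ([543.0, 294.2], [538, 286, 16, 16, 127]), ([241.2, 315.5], [231, 298, 21, 34, 606])] [([337.6, 195.3], [328, 183, 20, 25, 356]), ([506.4, 216.3], [497, 206, 17, 25, 79]), ([481.9, 228.9], [469, 212, 27, 29, 253])]
shaker +y corners [0.5256 0.3016 0.05  ] [0.7405 0.3159 0.05  ]
```

View pics/c6.png

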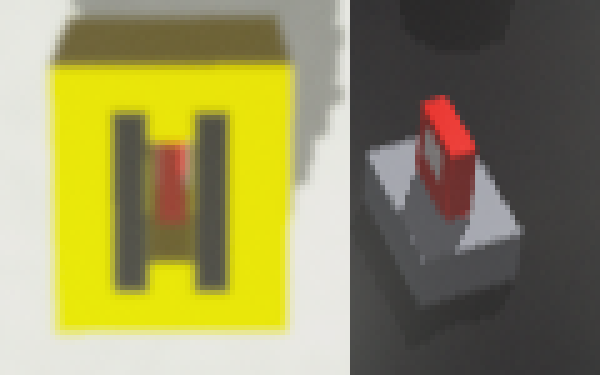

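>>> {"method": "jog_arm", "body": {
  "rows": "-2.7 -4.2 0 0 0 0 0; -2.7 -4.2 0 0 0 0 0; -2.7 -4.2 0 0 0 0 0; -2.7 -4.2 0 0 0 0 0; -2.7 -4.2 0 0 0 0 0"
}}

```text
time: 27.58
position: [0.4376, 0.0607, 0.2465]
tool_rot: [2.143, 2.296, -0.0]
ft_force: [0.2, -0.4, -0.1]
grip_width: 0.502
grip_force: 0.0
```

>>> {"method": "jog_arm", "body": {
  "rows": "0 0 0 0 0 0 0; 0 0 0 0 0 0 0; 0 0 0 0 0 0 0"
}}

```text
time: 27.95
position: [0.4396, 0.0631, 0.2466]
tool_rot: [-2.14, -2.299, -0.001]
ft_force: [-0.3, -0.1, 0.1]
grip_width: 0.503
grip_force: 0.0
```

```bash
python3 - <<'E'
from h import *
np.set_printoptions(precision=4,suppress=True)
D=np.load("d5.npy",allow_pickle=True).item();S=np.load("s5.npy",allow_pickle=True).item()
print("rim +y",onz(D,242,254.7,.132),"rim -y scene",onz(S,277.2,230.4,.13),"slot/switch side top", onz(D,130+0,0,1)*0)
print("fin scene", onz(S,230+136/2,160+90/2,.167))
d=cam("wrist"); np.save("w7.npy",dict(d),allow_pickle=True); print(ctrl.get_state()["position"],d["origin"])
print(blobs(d["img"],"red",30))
im=d["img"]; cv2.imwrite("pics/w7.png",im)
E
```

```text
rim +y [0.6466 0.0872 0.132 ] rim -y scene [ 0.6595 -0.0752  0.13  ] slot/switch side top [0. 0. 0.]
fin scene [0.6527 0.0098 0.167 ]
[0.4396 0.0631 0.2465] [0.4347 0.1407 0.4095]
[([278.7, 187.7], [267, 168, 24, 41, 557])]
```

View pics/w7.png

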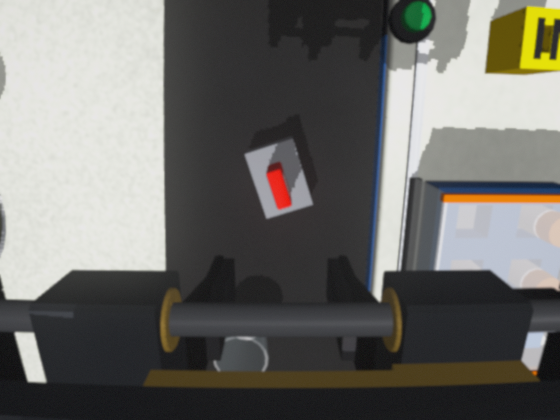

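Wrist view 7: key handle in red at (279,187), tilted in the image, on the grey stand with corners about (245,153), (292,139), (312,205) and (267,218). Guard rim at row 198.

```bash
python3 - <<'E'
from h import *
np.set_printoptions(precision=4,suppress=True)
d=np.load("w7.npy",allow_pickle=True).item(); im=d["img"]
h=cv2.cvtColor(im,cv2.COLOR_BGR2HSV); m=mask(im,"red"); 
print(np.percentile(h[...,2][m>0],[5,25,50,75,95]), np.unique(h[170:210,265:292,2][m[170:210,265:292]>0]//10,return_counts=True))
for lo in (110,200):
    mm=(m>0)&(h[...,2]>=lo); pts=np.argwhere(mm)[:,::-1].astype(np.float32); r=cv2.minAreaRect(pts); b=cv2.boxPoints(r)
    W=np.array([onz(d,*p,.084) for p in b])[:,:2]; print(lo,r,"\n",W,"c",W.mean(0),[np.linalg.norm(W[i]-W[i-1]) for i in range(4)],[np.degrees(np.arctan2(*(W[i]-W[i-1])[::-1])) for i in range(4)])
st=np.array([onz(d,u,v,.036)[:2] for u,v in((245,153),(292,139),(312,205),(267,218))]); print("stand",st,st.mean(0),[np.degrees(np.arctan2(*(st[i]-st[i-1])[::-1])) for i in range(4)])
a=blobs(cam("scene")["img"],"red",30)[0]; print(a)
E
```

```text
[169. 224. 233. 234. 235.] (array([11, 12, 13, 14, 15, 16, 17, 18, 19, 20, 21, 22, 23], dtype=uint8), array([  1,   2,   2,   2,   3,   8,   7,  11,  17,  13,  31,  80, 368]))
110 ((279.2500305175781, 187.75), (38.8960075378418, 15.17893123626709), 71.56504821777344) 
 [[0.4263 0.085 ]
 [0.4386 0.0901]
 [0.4519 0.0577]
 [0.4394 0.0524]] c [0.439  0.0713] [np.float64(0.03514071495864958), np.float64(0.013290059774710688), np.float64(0.035012796713448265), np.float64(0.01365924081386797)] [np.float64(111.82396996339615), np.float64(22.58726748946135), np.float64(-67.57559468900932), np.float64(-156.88863934367262)]
200 ((278.6499938964844, 188.9499969482422), (36.99864196777344, 13.281566619873047), 71.56504821777344) 
 [[0.4269 0.0834]
 [0.4377 0.0879]
 [0.4504 0.0571]
 [0.4394 0.0524]] c [0.4386 0.0702] [np.float64(0.03346912319778388), np.float64(0.011648578958027516), np.float64(0.033361714016800395), np.float64(0.011956960420568903)] [np.float64(111.82401011603073), np.float64(22.60980660633941), np.float64(-67.64966401991188), np.float64(-156.88894355397716)]
stand [[0.4032 0.094 ]
 [0.4486 0.1109]
 [0.4745 0.0456]
 [0.4291 0.0284]] [0.4389 0.0697] [np.float64(111.54646208500108), np.float64(20.4660663983969), np.float64(-68.39780261472436), np.float64(-159.20420502992627)]
([262.5, 187.4], [259, 180, 9, 17, 75])
```

>>> {"method": "jog_arm", "body": {
  "rows": "0.7 0 0 0 0 -0.155 0; 0 0 0 0 0 -0.155 0; 0 0 5 0 0 0 0; 0 0 5 0 0 0 0; 0 0 2.5 0 0 0 0"
}}

```text
time: 28.68
position: [0.437, 0.0698, 0.1187]
tool_rot: [-1.757, -2.599, 0.002]
ft_force: [0.1, -0.5, -0.6]
grip_width: 0.499
grip_force: 0.0
```

>>> {"method": "jog_arm", "body": {
  "rows": "0 0 0 0 0 0 0; 0 0 0 0 0 0 0; 0 0 0 0 0 0 0"
}}

```text
time: 29.05
position: [0.4396, 0.0694, 0.1229]
tool_rot: [1.761, 2.599, 0.002]
ft_force: [-0.6, -0.5, -0.0]
grip_width: 0.504
grip_force: 0.0
```

```bash
python3 - <<'E'
from h import *
np.set_printoptions(precision=4,suppress=True)
s=ctrl.get_state(); M=R.from_rotvec(s["tool_rot"]).as_matrix(); print(s["position"],M[:,1],M[:,2]); 
P=np.array([.4388,.0703,.046]); print((M.T@(P-s["position"]))*100)
d=cam("wrist"); im=d["img"]; m=mask(im,"red"); pts=np.argwhere(m>0)[:,::-1].astype(np.float32)
n,l,st,c=cv2.connectedComponentsWithStats(m); i=1+np.argmax(st[1:,4]); pts=np.argwhere(l==i)[:,::-1].astype(np.float32); r=cv2.minAreaRect(pts); b=cv2.boxPoints(r)
W=np.array([onz(d,*p,.084) for p in b])[:,:2]; print(st[i],r,W,W.mean(0),(M.T@(np.append(W.mean(0),.046)-s["position"]))*100)
cv2.imwrite("pics/w8.png",im)
E
```

```text
[0.4396 0.0694 0.1229] [0.9286 0.3711 0.0022] [ 0.0024 -0.     -1.    ]
[ 0.1214 -0.0617  7.6881]
[ 266  215   23   59 1284] ((277.0, 244.0), (58.0, 22.0), 90.0) [[0.426  0.0843]
 [0.4375 0.0889]
 [0.4508 0.0559]
 [0.4388 0.0511]] [0.4383 0.07  ] [ 0.1172 -0.1199  7.6879]
```

>>> {"method": "jog_arm", "body": {
  "rows": "0.1 -0.1 3 0 0 0 0; 0 0 3 0 0 0 0; 0 0 1.6 0 0 0 0; 0 0 0 0 0 0 0; 0 0 0 0 0 0 0"
}}

```text
time: 29.72
position: [0.4381, 0.0698, 0.0465]
tool_rot: [1.761, 2.6, 0.001]
ft_force: [0.0, 0.7, 0.4]
grip_width: 0.504
grip_force: 0.0
```

>>> {"method": "jog_arm", "body": {
  "rows": "0 0 0 0 0 0 1; 0 0 0 0 0 0 1; 0 0 0 0 0 0 1; 0 0 0 0 0 0 1; 0 0 0 0 0 0 1",
  "force": 25
}}

```text
time: 30.35
position: [0.4372, 0.0697, 0.0456]
tool_rot: [1.762, 2.601, -0.0]
ft_force: [-0.4, -0.2, 1.7]
grip_width: 0.157
grip_force: 25.0
```

>>> {"method": "jog_arm", "body": {
  "rows": "0 0 -2 0 0 0 1; 0 0 -2 0 0 0 1; 0 0 -4 0 0 0 1; 0 0 -5 0 0 0 1; 0 0 -5 0 0 0 1"
}}

```text
time: 30.98
position: [0.4365, 0.0697, 0.2267]
tool_rot: [-1.762, -2.601, 0.001]
ft_force: [1.3, -1.4, -1.6]
grip_width: 0.159
grip_force: 25.0
```

>>> {"method": "jog_arm", "body": {
  "rows": "0 0 0 0 0 0.155 1; 0 0 0 0 0 0.155 1; 0 0 0 0 0 0 1; 0 0 0 0 0 0 1"
}}

```text
time: 31.48
position: [0.4368, 0.0697, 0.2252]
tool_rot: [-2.139, -2.3, 0.001]
ft_force: [-0.6, 0.4, -1.2]
grip_width: 0.16
grip_force: 25.0
```

>>> {"method": "jog_arm", "body": {
  "rows": "2.5 4.2 0 0 0 0 1; 2.5 4.2 0 0 0 0 1; 2.5 4.2 0 0 0 0 1; 2.6 4.2 0 0 0 0 1; 2.6 4.3 0 0 0 0 1"
}}

```text
time: 32.1
position: [0.6402, 0.2114, 0.2242]
tool_rot: [-2.141, -2.298, 0.002]
ft_force: [-0.9, -0.5, -0.4]
grip_width: 0.159
grip_force: 25.0
```

>>> {"method": "jog_arm", "body": {
  "rows": "0 0 3.5 0 0 0 1; 0 0 3.5 0 0 0 1; 0 0 0 0 0 0 1; 0 0 0 0 0 0 1; 0 0 0 0 0 0 1"
}}

```text
time: 32.72
position: [0.6397, 0.2115, 0.1576]
tool_rot: [2.141, 2.297, 0.004]
ft_force: [-0.2, 0.7, -1.1]
grip_width: 0.161
grip_force: 25.0
```

```bash
python3 - <<'E'
from h import *
np.set_printoptions(precision=4,suppress=True)
s=ctrl.get_state(); M=R.from_rotvec(s["tool_rot"]).as_matrix(); print(s["position"],M[:,0],M[:,1],M[:,2])
P=np.array([.6394,.2112,.1]); print((M.T@(P-s["position"]))*100)
d=cam("wrist");np.save("w9.npy",dict(d),allow_pickle=True);S=cam("scene");D=cam("side");np.save("s9.npy",dict(S),allow_pickle=True);np.save("d9.npy",dict(D),allow_pickle=True)
a=cv2.resize(d["img"][170:320,230:330],(400,600),interpolation=cv2.INTER_NEAREST)
b=cv2.resize(S["img"][170:220,315:365],(300,300),interpolation=cv2.INTER_CUBIC)
c=cv2.resize(D["img"][270:340,205:275],(300,300),interpolation=cv2.INTER_CUBIC)
cv2.imwrite("pics/c9.png",np.hstack([a,np.vstack([b,c])]))
E
```

```text
[0.6397 0.2115 0.1576] [-0.07    0.9975  0.0006] [0.9975 0.07   0.003 ] [ 0.0029  0.0008 -1.    ]
[-0.0364 -0.0467  5.7597]
```

View pics/c9.png

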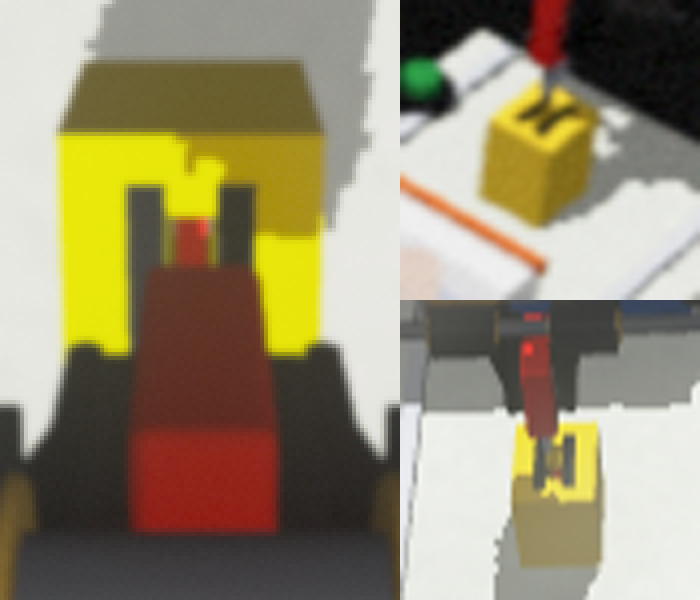

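```bash
python3 - <<'E'
from h import *
np.set_printoptions(precision=2,suppress=True)
d=np.load("w9.npy",allow_pickle=True).item(); T=np.array([.6397,.2115,.1576]); x=np.array([-.07,.9975,0]);y=np.array([.9975,.07,0]);z=np.array([0,0,1.])
for n,h in(("bot",-.0096),("top",.0384)):
    for sx in(-.007,.007): print(n,proj(d,T+x*.018+y*sx+z*h))
print("obs bot",230+148/4,230+262/4,170+267/4,"top",230+130/4,230+278/4,170+430/4)
for u,v in((230+191/4,170+217/4),(230+145/4,170+186/4),(230+237/4,170+186/4)):
    P=onz(d,u,v,.105); print("slot pts tool",[(P-T)@x*1000,(P-T)@y*1000])
c=onz(d,230+60/4,170+133/4,.105);e=onz(d,230+323/4,170+133/4,.105)
print("switch +y edge",[((p-T)@x*1000,(p-T)@y*1000) for p in(c,e)])
# tongue in side and scene
S=np.load("s9.npy",allow_pickle=True).item();D=np.load("d9.npy",allow_pickle=True).item()
o=T-z*.0356
print("tongue end pred scene",(proj(S,o)-[315,170])*6,"side",(proj(D,o)-[205,270])*300/70)
sl=np.array([.6394,.2112,.105])
print("slot pred scene",(proj(S,sl)-[315,170])*6,"side",(proj(D,sl)-[205,270])*300/70)
for C,nm,of,k in((S,"scene",[315,170],6),(D,"side",[205,270],300/70)):
    print(nm,"px per mm x,y at slot",[((proj(C,sl+a*.001)-proj(C,sl))*k) for a in (x,y)])
E
```

```text
bot [264.34 234.37]
bot [293.12 234.32]
top [259.46 277.66]
top [297.88 277.58]
obs bot 267.0 295.5 236.75 top 262.5 299.5 277.5
slot pts tool [np.float64(9.490108189362967), np.float64(-0.6278993325822381)]
slot pts tool [np.float64(14.37142103116289), np.float64(-7.505277491895472)]
slot pts tool [np.float64(14.350155425673185), np.float64(6.274384111306082)]
switch +y edge [(np.float64(22.584673953872535), np.float64(-20.021664125745293)), (np.float64(22.529121306997084), np.float64(18.98669882779451))]
tongue end pred scene [145.71  88.67] side [147.02 142.05]
slot pred scene [141.02 113.71] side [150.47 162.81]
scene px per mm x,y at slot [array([ 1.12, -0.87]), array([1.54, 0.83])]
side px per mm x,y at slot [array([-0.08,  1.71]), array([-2.07,  0.06])]
```

Relative to the handle, the slot sits about 2 mm towards tool -y. I'll shift that and feel down.

>>> {"method": "jog_arm", "body": {
  "rows": "0 -0.2 0 0 0 0 1; 0 0 0.8 0 0 0 1; 0 0 0.4 0 0 0 1; 0 0 0 0 0 0 1; 0 0 0 0 0 0 1"
}}

```text
time: 33.5
position: [0.6368, 0.211, 0.1435]
tool_rot: [-2.142, -2.298, 0.0]
ft_force: [-0.6, 0.1, -1.5]
grip_width: 0.166
grip_force: 25.0
```

>>> {"method": "jog_arm", "body": {
  "rows": "0 0 0.2 0 0 0 1; 0 0 0.2 0 0 0 1; 0 0 0.2 0 0 0 1; 0 0 0 0 0 0 1"
}}

```text
time: 34.0
position: [0.6366, 0.2109, 0.1372]
tool_rot: [-2.142, -2.298, 0.001]
ft_force: [0.1, 0.5, -1.6]
grip_width: 0.159
grip_force: 25.0
```

>>> {"method": "jog_arm", "body": {
  "rows": "0 0 0.3 0 0 0 1; 0 0 0.3 0 0 0 1; 0 0 0 0 0 0 1"
}}

```text
time: 34.38
position: [0.6366, 0.2109, 0.1311]
tool_rot: [-2.142, -2.298, 0.001]
ft_force: [0.4, -0.1, -0.4]
grip_width: 0.159
grip_force: 25.0
```

>>> {"method": "jog_arm", "body": {
  "rows": "0 0 0.4 0 0 0 1; 0 0 0.3 0 0 0 1; 0 0 0 0 0 0 1"
}}

```text
time: 34.75
position: [0.6366, 0.2109, 0.1241]
tool_rot: [-2.142, -2.298, 0.001]
ft_force: [-0.1, 0.1, -1.6]
grip_width: 0.157
grip_force: 25.0
```

Going in cleanly; on down until it rests.

>>> {"method": "jog_arm", "body": {
  "rows": "0 0 0.4 0 0 0 1; 0 0 0.3 0 0 0 1; 0 0 0 0 0 0 1"
}}

```text
time: 35.12
position: [0.6365, 0.2109, 0.1171]
tool_rot: [-2.142, -2.298, 0.001]
ft_force: [-0.7, 0.6, -0.3]
grip_width: 0.156
grip_force: 25.0
```

>>> {"method": "jog_arm", "body": {
  "rows": "0 0 0.2 0 0 0 1; 0 0 0.1 0 0 0 1; 0 0 0.1 0 0 0 1; 0 0 0 0 0 0 1"
}}

```text
time: 35.62
position: [0.6368, 0.211, 0.1148]
tool_rot: [2.142, 2.297, -0.0]
ft_force: [-1.7, -0.9, 5.1]
grip_width: 0.16
grip_force: 25.0
```

>>> {"method": "jog_arm", "body": {
  "rows": "0 0 0.2 0 0 0 1; 0 0 0 0 0 0 1; 0 0 -0.2 0 0 0 0.6; 0 0 0 0 0 0 0; 0 0 0 0 0 0 0"
}}

```text
time: 36.25
position: [0.6366, 0.2109, 0.1131]
tool_rot: [-2.142, -2.298, 0.001]
ft_force: [-0.9, -0.3, 0.0]
grip_width: 0.346
grip_force: 0.0
```

>>> {"method": "jog_arm", "body": {
  "rows": "0 0 0 0 0 0 0; 0 0 -3 0 0 0 0; 0 0 -5 0 0 0 0; 0 0 -5 0 0 0 0; 0 -5 0 0 0 0 1"
}}

```text
time: 36.88
position: [0.5911, 0.2086, 0.2482]
tool_rot: [2.144, 2.293, 0.015]
ft_force: [-0.3, 0.5, -0.2]
grip_width: 0.447
grip_force: 0.0
```

>>> {"method": "jog_arm", "body": {
  "rows": "0 -5 0 0 0 0 1; -4 0 0 0 0 0 1; 0 0 0 0 0 0 1; 0 0 0 0 0 0 1; 0 0 0 0 0 0 1"
}}

```text
time: 37.5
position: [0.5396, 0.1654, 0.2435]
tool_rot: [-2.14, -2.299, -0.001]
ft_force: [-0.1, -0.5, -0.0]
grip_width: 0.012
grip_force: 0.0
```

```bash
python3 - <<'E'
from h import *
np.set_printoptions(precision=4,suppress=True)
s=ctrl.get_state(); M=R.from_rotvec(s["tool_rot"]).as_matrix(); print(s["position"])
d=cam("wrist");S=cam("scene");D=cam("side")
g=blobs(d["img"],"green",100); print(g,[onz(d,*x[0],.07) for x in g])
gd=[c for c,_ in blobs(D["img"],"green",20)]; print(gd)
if g and gd: P=tri(ray(d,*g[0][0]),ray(D,*gd[-1])); print("button",P,(M.T@(P-s["position"]))*100)
a=blobs(S["img"],"red",20);b=blobs(D["img"],"red",20); print(a,b)
w=cv2.resize(d["img"],(420,315));t=np.hstack([cv2.resize(S["img"][150:270,230:390],(420,315),interpolation=cv2.INTER_CUBIC),cv2.resize(D["img"][200:380,130:370],(380,285),interpolation=cv2.INTER_CUBIC)[:285]]) if 0 else None
A=cv2.resize(S["img"][150:270,230:390],(400,300),interpolation=cv2.INTER_CUBIC);B=cv2.resize(D["img"][200:380,150:390],(400,300),interpolation=cv2.INTER_CUBIC);W=cv2.resize(d["img"],(400,300))
cv2.imwrite("pics/c10.png",np.vstack([np.hstack([A,B]),np.hstack([W,W*0])]))
E
```

```text
[0.5396 0.1654 0.2435]
[([288.9, 129.3], [276, 116, 27, 28, 583])] [array([0.5438, 0.2244, 0.07  ])]
[[286.6, 323.5]]
button [0.5433 0.2246 0.0738] [ 5.8644  0.794  16.9808]
[([338.9, 180.4], [335, 174, 11, 17, 79])] [([239.1, 291.2], [237, 287, 6, 11, 42])]
```

View pics/c10.png

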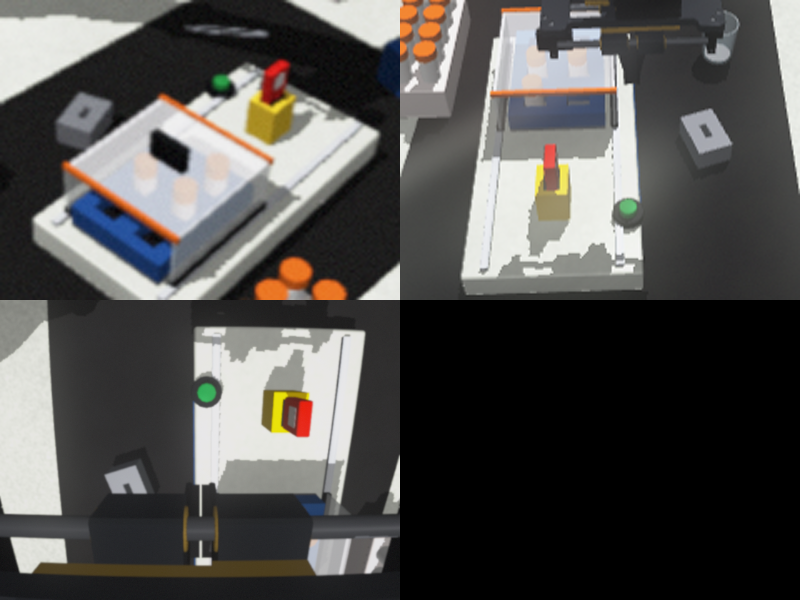

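All good: key home in the switch at (270,90), guard shut, three caps inside, and the button clear. The gripper body is long along x and would hit the key handle, so I'll turn it 90° before pressing.

>>> {"method": "jog_arm", "body": {
  "rows": "3 0.3 0 0 0 0 1; 2.9 0.35 0 0 0 0 1; 0 0 0 0 0 -0.175 1; 0 0 0 0 0 -0.175 1; 0 0 0 0 0 -0.175 1"
}}

```text
time: 38.28
position: [0.542, 0.2242, 0.2434]
tool_rot: [-1.463, -2.78, -0.0]
ft_force: [0.1, -0.3, -0.9]
grip_width: 0.008
grip_force: 0.0
```

>>> {"method": "jog_arm", "body": {
  "rows": "0 0 0 0 0 -0.175 1; 0 0 0 0 0 -0.175 1; 0 0 0 0 0 -0.175 1; 0 0 0 0 0 -0.175 1; 0 0 0 0 0 -0.175 1"
}}

```text
time: 38.9
position: [0.5421, 0.2239, 0.2435]
tool_rot: [-0.148, -3.138, -0.001]
ft_force: [0.3, -0.2, -1.4]
grip_width: 0.005
grip_force: 0.0
```

>>> {"method": "jog_arm", "body": {
  "rows": "0 0 0 0 0 -0.175 1; 0 0 5 0 0 0 1; 0 0 5 0 0 0 1; 0 0 4 0 0 0 1; 0 0 0 0 0 0 1"
}}

```text
time: 39.52
position: [0.5401, 0.2226, 0.1007]
tool_rot: [0.118, -3.134, 0.002]
ft_force: [0.1, 1.3, 0.6]
grip_width: 0.007
grip_force: 0.0
```

>>> {"method": "jog_arm", "body": {
  "rows": "0 0 0 0 0 0 1; 0 0 0 0 0 0 1"
}}

```text
time: 39.78
position: [0.5433, 0.2243, 0.1056]
tool_rot: [-0.116, 3.136, 0.002]
ft_force: [0.5, -0.3, 0.1]
grip_width: 0.005
grip_force: 0.0
```

>>> {"method": "jog_arm", "body": {
  "rows": "0 0 1.5 0 0 0 1; 0 0 1 0 0 0 1; 0 0 0.4 0 0 0 1; 0 0 0.3 0 0 0 1; 0 0 0 0 0 0 1"
}}

```text
time: 40.4
position: [0.5419, 0.2233, 0.0715]
tool_rot: [0.117, -3.139, 0.001]
ft_force: [-1.1, -1.6, 2.2]
grip_width: 0.006
grip_force: 0.9
```

>>> {"method": "jog_arm", "body": {
  "rows": "0 0 0.3 0 0 0 1; 0 0 0.2 0 0 0 1; 0 0 0.2 0 0 0 1; 0 0 0 0 0 0 1"
}}

```text
time: 40.9
position: [0.5423, 0.2236, 0.0663]
tool_rot: [-0.117, 3.139, -0.002]
ft_force: [-4.4, -3.8, 13.7]
grip_width: 0.01
grip_force: 7.2
```

>>> {"method": "jog_arm", "body": {
  "rows": "0 0 0.2 0 0 0 1; 0 0 0 0 0 0 1; 0 0 0 0 0 0 1"
}}

```text
time: 41.28
position: [0.5424, 0.2237, 0.0661]
tool_rot: [-0.116, 3.138, -0.003]
ft_force: [-8.8, -5.3, 26.9]
grip_width: 0.004
grip_force: 12.9
```

>>> {"method": "jog_arm", "body": {
  "rows": "0 0 -2 0 0 0 1; 0 0 -5 0 0 0 1; 0 0 -5 0 0 0 1; 0 0 -4 0 0 0 1; 0 0 0 0 0 0 1"
}}

```text
time: 41.9
position: [0.5438, 0.2248, 0.2258]
tool_rot: [-0.116, 3.134, 0.003]
ft_force: [0.5, 0.0, -0.0]
grip_width: 0.006
grip_force: 0.0
```

```bash
python3 - <<'E'
from h import *
S=cam("scene");D=cam("side")
A=cv2.resize(S["img"][150:345,110:390],(700,487),interpolation=cv2.INTER_CUBIC); cv2.imwrite("pics/c11.png",A)
print(blobs(S["img"],"red",20),blobs(D["img"],"red",20),blobs(D["img"],"green",20),ctrl.get_state()["position"])
E
```

```text
[([338.9, 180.3], [335, 174, 11, 17, 75])] [([239.1, 291.9], [237, 287, 6, 13, 56])] [([286.5, 323.6], [282, 320, 10, 8, 67])] [0.54219377 0.22320504 0.22215462]
```

View pics/c11.png

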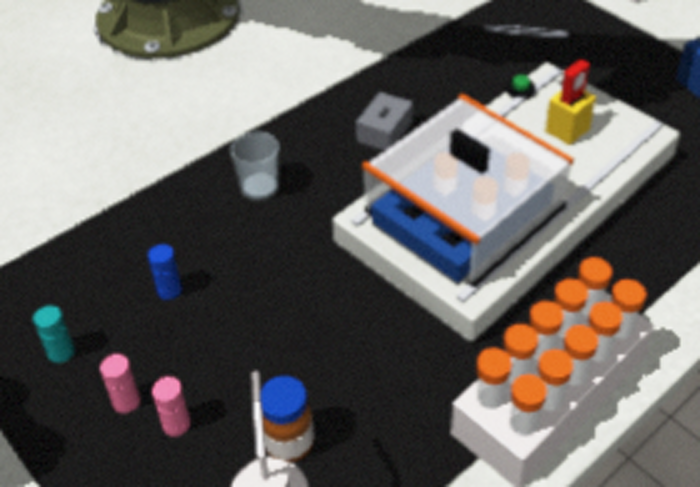

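The final view shows the mat clear of orange-capped vials, three seated under the shut guard, the key home at (575,85), and the bystanders and look-alikes undisturbed. Handing in.

```bash
python3 -c "
from h import *
print(ticket.close_job())"
```

```text
the job is handed in; nothing more can be done
None
```

The job is handed in: three vials are seated in free cells, the guard is shut, the key is home and left in the switch, and the start button was then pressed to its stop; the judge's verdict was not shown to me.

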